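# Stopper a swab into its sample tube and present the label to the code reader

### The job

Draw the swab out of its clear sleeve by the blue stopper and push it down into the one open sample tube, which stays standing in the orange rack, until the stopper's flange sits flush on the rim. Then grip that tube itself by its sides, lift it out of the rack with the swab in it, and present its label to the code reader: tube upright and still, middle of the label straight in front of the middle of the window, about 9 cm away and square to it, no finger on the label. Finish while holding it there, and leave the two closed tubes, the spare eyepiece and the marker where they are.

Things in the scene. Friction and masses are not known exactly. Their poses are not given: they have to be found in the camera images.
- rack: orange tube rack, 204 x 104 x 45 mm, fixed; origin under its centre, x along its length, z up. 2 x 4 wells (21 mm wide, floor 9 mm above the desk) at x = -78, -26, 26, 78 mm, y = -28, 28 mm. Sleeve in well (-78, 28); the three tubes in wells (78, -28), (26, 28), (-26, -28), in any order
- sleeve_mouth (a point): centre of the mouth of the clear swab sleeve, a thin open tube 19.6 mm in outer and 15.2 mm in inner diameter, fixed in the rack, its mouth 92 mm above the desk (47 mm above the rack's top)
- swab: swab with blue stopper, 20 g; origin on its axis at the underside of the flange, z up. Above: flange 18 mm wide, 3 mm thick, then a ribbed grip 13 mm wide up to z = 23 mm. Below: plug 12 mm wide to z = -13 mm, shaft 4 mm, bud 7 mm wide ending at z = -78 mm. A sealing bead on the plug makes the last 6 mm into the tube tight: press with 6 to 14 N, then it stays. Starts loose in the sleeve
- swab_tip (a point): lower end of the swab's bud, 78 mm below the flange's underside
- sample_tube: the open clear round tube, label with blue band: 18 mm outer diameter, 13 mm bore, 100 mm high, about 40 g. Origin at the centre of its underside, z up through the mouth; its -x points out through the middle of the label. In the rack its rim is 109 mm above the desk; the top 64 mm stick out of the well
- tube_mouth (a point): centre of the sample tube's rim, 100 mm above its underside
- sample_tube_label: white paper label with black code bars on the sample tube; covers 50 degrees to either side of the tube's -x direction, from 42 to 86 mm above its underside (same origin and axes as the tube)
- label_middle (a point): middle of the label's face, 64 mm above the tube's underside and 9 mm out from its axis
- label_sight (a point): imaginary point 90 mm straight out from the middle of the label, square to it; it moves with the tube
- closed_tube_a: same tube already closed, with a white stopper that reaches 132 mm above the desk; stays in the rack. Origin at its underside
- closed_tube_b: same tube already closed, with a green stopper that reaches 132 mm above the desk; stays in the rack. Origin at its underside
- reader: hands-free code reader on a stand, fixed: black base 105 x 92 mm, bent neck, head 52 x 72 x 76 mm whose top is 263 mm above the desk. Origin on the desk below the head's front face; its -x direction is the way the window looks, z up
- window (a point): middle of the reader's dark red window, 225 mm above the desk, on the front face of the head
- reading_point (a point): point in the air 90 mm straight in front of the middle of the window, 225 mm above the desk, where the middle of the label belongs; its axes are the reader's axes (-x away from the window, y sideways, z up)
- spare_eyepiece: spare black eyepiece standing on the desk, 40 mm diameter, 41 mm high; a bystander. Origin at its underside
- marker_blue: marker pen lying on the desk, 128 mm long, 18 mm thick; a bystander. Origin at its underside

How it is judged (in metres and radians):
On the way, in this order (a step that is already met when the one before it is completed fails the run):
1. the swab is in the open tube with its stopper's flange flush on the rim, the tube still standing in the rack (z of swab in the frame of tube_mouth below 0.002 m and horizontal distance between swab and tube_mouth below 0.003 m and angle between the z axis of swab and the z axis of sample_tube, either way round below 0.12 rad and z of sample_tube in the frame of rack between 0.006 and 0.014 m), for 0.3 s.
2. the tube is lifted clear of the rack, held by the fingers, with the swab in it (z of sample_tube in the frame of rack above 0.05 m and distance between swab and tube_mouth below 0.004 m and contact force between sample_tube and the fingers above 1 N), for 0.2 s.
At the end, for the whole second after the job is handed in: Fingers alone hold the tube off the rack; flange within 2 mm of the rim; label middle within 15 mm of the window's centre line (sideways and height), 65 to 115 mm before it, facing it within 12 degrees; tube upright within 8 degrees, still; no finger on the label (contact force between sample_tube and the fingers above 1 N and contact force between sample_tube_label and the fingers below 0.3 N and contact force between sample_tube and rack below 0.05 N and contact force between sample_tube and reader below 0.05 N and height (world z) of sample_tube above 0.12 m and distance between swab and tube_mouth below 0.004 m and z of swab in the frame of tube_mouth below 0.002 m and x of label_middle in the frame of reading_point between -0.025 and 0.025 m and y of label_middle in the frame of reading_point between -0.015 and 0.015 m and z of label_middle in the frame of reading_point between -0.015 and 0.015 m and angle between the x axis of sample_tube and the x axis of reader, either way round below 0.21 rad and distance between label_sight and window below 0.06 m and angle between sample_tube's own z axis and vertical below 0.14 rad and linear speed of sample_tube below 0.02 m/s and angular speed of sample_tube below 0.2 rad/s); the arm keeps its last pose, push and grip.
It fails at once if a closed tube is lifted, tipped or taken from its well (distance of any of closed_tube_a, closed_tube_b from where it was at the start of the episode above 0.012 m).
It fails at once if the spare eyepiece or the marker is pushed away (distance of any of spare_eyepiece, marker_blue from where it was at the start of the episode above 0.025 m).
It also fails if it takes over 54 s, if anything falls off the work surface, if the arm or the gripper's body presses on something with over 40 N, if the wrist force passes 120 N, or if a joint passes its speed limit or range.

### The arm

A 6-joint arm with a two-finger parallel gripper is mounted at the origin on a cart in front of the work surface, level with it; the furniture and walls round the work are solid. World frame = base frame: x ahead of the robot, y to its left, z up, the work surface at z = 0. Lengths are in mm, angles in rad, forces in N, time in s.
With the tool pointing down it reaches from about 375 to 750 mm from the base axis. Payload 9 kg.
Tool frame: the origin (TCP) lies on the centre line of the jaws, within the pads' length; the fingertips stand 17 mm ahead of it and the grasp point (between the pads) lies 2 mm behind it; z points along the fingers, y is the line along which they close (so a half turn about z gives the same grasp; the last joint's range is limited). The gripper opens to 85 mm and grips with 20 to 120 N. Pads are 22 mm wide; open, the fingers measure 114 mm over their backs; the gripper's body (76 mm by 85 mm) begins 54 mm behind the grasp point. The pads swing forward as they close: fully open they stand 13 mm farther back than shut.
Start: joints at [1.076, 0.104, 0.097, 1.564, 0, 1.353], TCP at [163.97, 577.19, 248.331] pointing down, gripper open.
Joint ranges: [-2.99, 2.99], [-0.84, 1.86], [-1.1, 1.16], [-1.84, 2.11], [-1.51, 1.56], [-3.14, 3.14]. Speed limits (rad/s): [2.22, 2.22, 2.57, 3.14, 3.14, 3.14].

### API

Orientations are given as a unit quaternion [x, y, z, w].
In Python, from station import manip gives the robot as it stands.
- The arm moves only by the shell command python3 shift.py [OPENING] [FORCE], which reads ROWS from standard input. ROWS is a JSON list of rows, 1 to 10 of them, each an object with the fields pos (a list: dx, dy, dz in mm), rotvec (a list: a rotation vector rx, ry, rz in rad); a field left out counts as zero; each row shifts and turns the commanded pose from where the row before left it, along the tool's axes as they then stand; what a row does not reach is not made up. A row lasts 1/12 s, in which the tool goes at most 41.7 mm and 0.125 rad, less where a joint would pass 70% of its speed; a pose out of reach is approached as far as the arm can. OPENING is the opening from 0.0 (shut) to 1.0 (fully open), set as the command begins (- or left out keeps the last). The fingers move at their own pace and stop on an object; FORCE is the grip in N (left out, the last holds). Time passes only in rows, so rows that do not move let the fingers close. It prints the time, the measured TCP pose, the force, the opening and the grip force at its end. Input that does not fit is refused with a message, and nothing moves.
- manip.get_obs(): the state, without advancing time (a new reading comes with each control period).
- manip.snapshot(name): name is "scene" or "top"; returns the picture (420x560x3 uint8, red, green, blue); there is no depth.
- manip.camera_model(name): a dict with "vfov" (degrees; the focal length in pixels is half the picture's height over the tangent of half this angle, whatever the lens; pixels are square), "cx", "cy" (the principal point, pixels), "k1" (the pictures are not rectified: a ray, as slopes to the right and down, at radius r is drawn at 1 + k1 r^2 times it, then the intrinsics apply), "origin" and "rotation" of the camera in the world. Camera axes: x right, y up, looking along -z (the intrinsics and any distortion apply to the point x, -y, -z); pixel columns grow to the right and rows downward; lengths in mm; the calibration is good to about 2 mm. A picture is of the moment at which its call begins. camera_model takes no time and is no camera call.
- manip.job_done(): hands the job in; it is judged then, once.
The state is a dict: "time_s": time; "qpos": joint angles; "joint_velocities": joint speeds; "effort": joint torques, N m; "tcp_pos": TCP position; "orientation": TCP orientation; "force": force on the tool from outside, world axes, zero at the start; "moment": the same for the moment, N m; "grip_width": opening from 0.0 (shut) to 1.0 (fully open); "finger_force": force on a finger pad.
Only numpy, scipy, OpenCV 4.12 (cv2) and the standard library are available. Lean on these libraries where they do the work, as an engineer would, in place of code of your own. Each camera call takes 0.05 s, during which the arm holds its last target. There are 200 camera calls.

## Working session

There is one attempt and no reset: what is moved stays moved. The work goes in short steps, Python scripts to look and compute and a shell command to move; the robot and the scene stay as the last step left them, time stands still between calls to the robot, and variables do not carry over. Pictures are saved under pics/ and viewed, at most 10 in all, crops included, and the job is handed in when it is done.

```bash
ls; mkdir -p pics; python3 - <<'E'
from station import manip
import cv2
for n in("scene","top"):
    im=manip.snapshot(n); cv2.imwrite(f"pics/{n}0.png",im[:,:,::-1]); print(n,manip.camera_model(n))
print(manip.get_obs())
E
```

```text
pics
shift.py
station.py
scene {'vfov': 42.92727459509037, 'cx': 277.3462623422251, 'cy': 206.72215723484945, 'k1': 0.0650567979731126, 'origin': array([ 56.77506374, 205.93990452, 880.62875331]), 'rotation': array([-0.13567744,  0.3713058 ,  0.86765115, -0.30150476])}
top {'vfov': 53.49353453595197, 'cx': 278.26104476421057, 'cy': 206.33452715517078, 'k1': -0.03599833370724088, 'origin': array([ 373.79878323, -387.82202051,  999.37622771]), 'rotation': array([-0.06560513,  0.06945053,  0.70717488, -0.70055426])}
{'time_s': 0.1, 'qpos': array([1.07628101e+00, 1.04661562e-01, 9.65588318e-02, 1.56389683e+00,
       1.50663541e-05, 1.35311032e+00]), 'joint_velocities': array([-6.20810001e-04, -1.19392125e-03,  1.17343698e-03, -1.61112693e-03,
        5.93981999e-05, -4.51637958e-04]), 'effort': array([ 5.87774062e-03, -5.58206034e+01,  5.04720604e+01,  1.28607775e-02,
       -3.04522619e-04, -2.89969273e-05]), 'tcp_pos': array([163.83008557, 576.91620616, 247.59369399]), 'orientation': array([ 1.37973084e-01,  9.90435796e-01, -5.61245379e-04, -2.16796877e-04]), 'force': array([ 0.60226012, -0.66816951, -0.15394358]), 'moment': array([0.01929838, 0.02428696, 0.05600757]), 'finger_force': 0.0, 'grip_width': 1.002046881333738}
```

View pics/scene0.png

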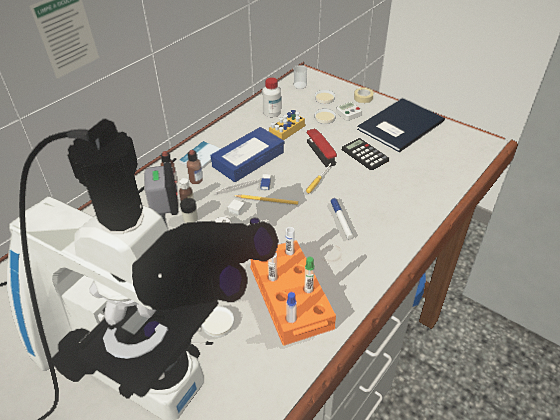

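View pics/top0.png

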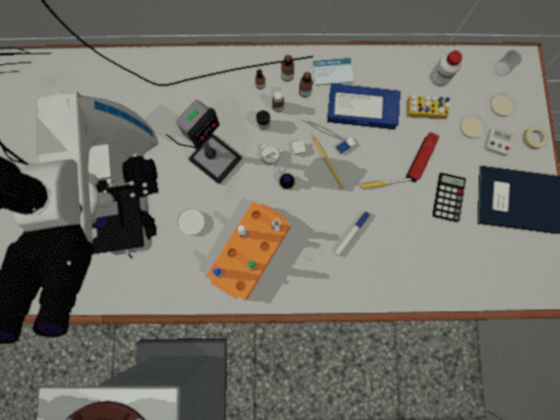

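```bash
cat > h.py <<'E'
import numpy as np, cv2
from scipy.spatial.transform import Rotation as R
from station import manip
def cam(n):
    m=manip.camera_model(n); f=210/np.tan(np.radians(m['vfov']/2))
    return m,f,R.from_quat(m['rotation']).as_matrix(),np.array(m['origin'])
def proj(n,P):
    m,f,Q,o=cam(n); c=(np.atleast_2d(P)-o)@Q
    s=np.c_[c[:,0],-c[:,1]]/-c[:,2:]; s=s*(1+m['k1']*(s**2).sum(1,keepdims=True))
    return s*f+[m['cx'],m['cy']]
def ray(n,uv):
    m,f,Q,o=cam(n); d=(np.array(uv,float)-[m['cx'],m['cy']])/f; s=d.copy()
    for _ in range(20): s=d/(1+m['k1']*(s@s))
    v=Q@np.array([s[0],-s[1],-1]); return o,v/np.linalg.norm(v)
def onz(n,uv,z):
    o,v=ray(n,uv); return o+v*(z-o[2])/v[2]
def tri(a,b):
    (o1,v1),(o2,v2)=ray("scene",a),ray("top",b)
    t=np.linalg.lstsq(np.c_[v1,-v2],o2-o1,rcond=None)[0]
    p,q=o1+t[0]*v1,o2+t[1]*v2; return (p+q)/2,np.linalg.norm(p-q)
E
python3 - <<'E'
from h import *
s=cv2.imread('pics/scene0.png');t=cv2.imread('pics/top0.png')
a=cv2.resize(s[215:350,235:345],None,fx=4,fy=4,interpolation=cv2.INTER_CUBIC)
b=cv2.resize(t[95:305,170:300],None,fx=2.75,fy=2.75,interpolation=cv2.INTER_CUBIC)
h=max(a.shape[0],b.shape[0]);c=np.zeros((h,a.shape[1]+b.shape[1],3),np.uint8)
c[:a.shape[0],:a.shape[1]]=a;c[:b.shape[0],a.shape[1]:]=b
c=c[:600,:800];print(a.shape,b.shape);cv2.imwrite('pics/crop1.png',c)
hsv=cv2.cvtColor(t,cv2.COLOR_BGR2HSV)
m=cv2.inRange(hsv,(5,130,120),(20,255,255));m[:, :190]=0;m[:195]=0;m[:,300:]=0
cn=max(cv2.findContours(m,0,2)[0],key=cv2.contourArea);r=cv2.minAreaRect(cn);print(r);
for p in cv2.boxPoints(r):print(p,onz("top",p,45).round(1),onz("top",p,0).round(1))
E
```

```text
(540, 440, 3) (578, 358, 3)
((248.41790771484375, 250.38479614257812), (46.34955596923828, 94.70462799072266), 31.32869529724121)
[204.00134 278.78342] [ 393.3 -224.5   45. ] [ 394.2 -216.8    0. ]
[253.24274 197.88687] [ 579.3 -335.6   45. ] [ 589.  -333.1    0. ]
[292.83447 221.98618] [ 521.4 -427.4   45. ] [ 528.3 -429.2    0. ]
[243.59308 302.88272] [ 339.3 -314.3   45. ] [ 337.7 -310.8    0. ]
```

View pics/crop1.png

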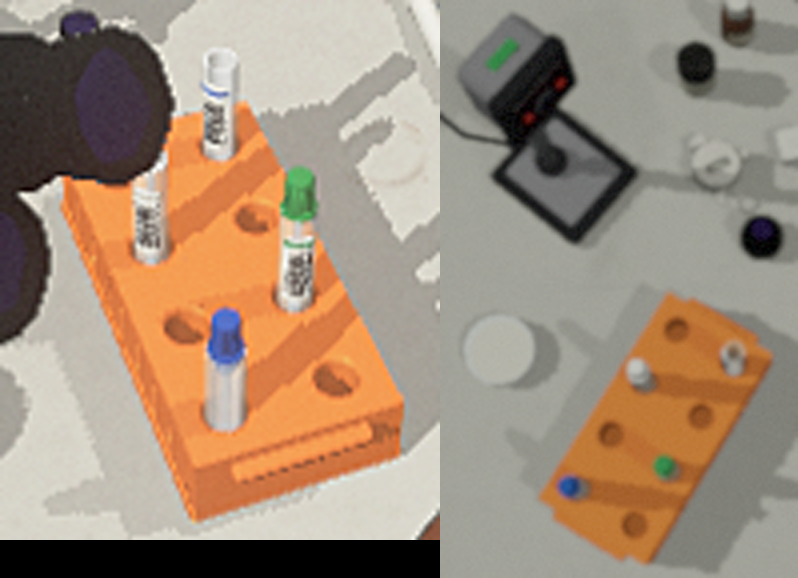

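```bash
python3 - <<'E'
from h import *
t=cv2.imread('pics/top0.png')
print('base in top',proj("top",[[0,0,0],[164,577,248]]).round())
for a,b in [((262,243),(55,328)),((232,282),(8,328)),((262,243),(8,328)),((232,282),(55,328)),((105,135),(15,185))]:
    p,e=tri(a,b);print(a,b,p.round(),e.round())
c=lambda x,y:(170+(x-440)/2.75,95+y/2.75); d=lambda x,y:(235+x/4,215+y/4)
print('blue',tri(d(226,320),c(569,486)),'green',tri(d(299,178),c(665,466)),'open',tri(d(222,57),c(733,352)))
a=cv2.resize(t[85:195,165:255],None,fx=5,fy=5,interpolation=cv2.INTER_CUBIC)
cv2.imwrite('pics/reader.png',a)
# rack fit: top/scene points
P=[];
W=[((-78,-28),"top",c(634,524)),((-26,28),"top",c(610,434)),((26,-28),"top",c(700,416)),((78,28),"top",c(676,328)),
((-26,28),"scene",d(186,327)),((26,-28),"scene",d(255,218)),((-78,-28),"scene",d(336,378))]
from scipy.optimize import least_squares
def f(q,S):
    c,s=np.cos(q[2]),np.sin(q[2]);r=[]
    for (x,y),n,uv in S: r+=list(proj(n,[q[0]+c*x-s*y,q[1]+s*x+c*y,45])[0]-uv)
    return r
for S in (W[:4],W[4:],W):
    r=least_squares(f,[458,-325,-.54],args=(S,),x_scale=[10,10,.1]);print(r.x.round(3),np.round(r.fun,1))
E
```

```text
base in top [[ 103.  458.]
 [-257.  404.]]
(262, 243) (55, 328) [325. -97. 442.] 4.0
(232, 282) (8, 328) [320. -36. 439.] 5.0
(262, 243) (8, 328) [316. -67. 479.] 24.0
(232, 282) (55, 328) [330. -66. 396.] 28.0
(105, 135) (15, 185) [507. -63. 520.] 29.0
blue (array([ 407.70068905, -261.87452935,  109.85255697]), np.float64(2.7365156318290964)) green (array([ 421.80862386, -336.42432635,  128.05230557]), np.float64(3.747159047434339)) open (array([ 509.54477918, -389.39327018,  110.15440525]), np.float64(0.3321434775534092))
[ 458.732 -324.308   -0.554] [-0.1 -0.   0.   0.   0.1 -0.2 -0.   0.2]
[ 458.486 -322.842   -0.552] [ 0.1  0.1 -0.  -0.1 -0.1  0. ]
[ 458.674 -323.73    -0.556] [-0.4 -0.  -0.2  0.  -0.2 -0.1 -0.2  0.2  0.2 -0.3  0.2 -0.4  0.  -0.3]
```

View pics/reader.png

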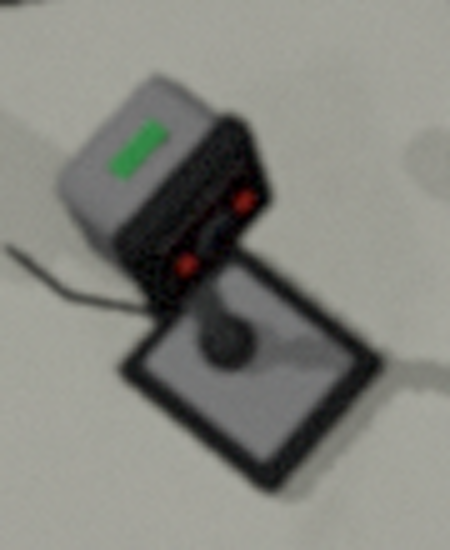

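```bash
python3 - <<'E'
from h import *
q=lambda x,y:(165+x/5,85+y/5)
print("base corners",[onz("top",q(*p),0)[:2].round(1) for p in((120,370),(232,250),(382,362),(272,490))])
print("front top edge",[onz("top",q(*p),263)[:2].round(1) for p in((115,245),(240,118))])
print("dots 225",[onz("top",q(*p),225)[:2].round(1) for p in((186,265),(245,203))])
print("green",[onz("top",q(*p),263)[:2].round(1) for p in((122,170),(157,130))])
E
echo '[{"pos":[0, 0, -40]}, {"pos":[0, 0, -40]}, {"pos":[0, 0, -40]}, {"pos":[0, 0, -40]}, {"pos":[0, 0, -40]}]' | python3 shift.py 0.5
python3 -c "
from h import *;o=manip.get_obs();print(o['qpos'].round(4),o['tcp_pos'].round(1),o['orientation'].round(4))"
echo '[{"pos":[0, 0, -40]}, {"pos":[0, 0, -40]}, {"pos":[0, 0, -40]}]' | python3 shift.py >/dev/null
python3 -c "
from h import *;o=manip.get_obs();print(o['qpos'].round(4),o['tcp_pos'].round(1),o['orientation'].round(4))"
echo '[{"pos":[0, -40, 0]}, {"pos":[0, -40, 0]}, {"pos":[0, -40, 0]}]' | python3 shift.py >/dev/null
python3 -c "
from h import *;o=manip.get_obs();print(o['qpos'].round(4),o['tcp_pos'].round(1),o['orientation'].round(4),o['time_s'])
print(onz('top',(165+213/5,85+255/5),187))
"
```

```text
[1.0698 0.374  0.9603 2.1076 0.0023 1.3472] [163.2 569.2 528.1] [0.1382 0.9901 0.0235 0.0077]
[ 1.0188 -0.0184  0.5047  2.0527  0.0044  1.2956] [132.7 465.  523.1] [0.1379 0.9902 0.0197 0.0062] 1.0167
[ 679.66839751 -249.23709507  187.        ]
```

```bash
echo '[{"rotvec":[-0.12, 0, 0]}, {"rotvec":[-0.12, 0, 0]}, {"rotvec":[-0.12, 0, 0]}, {"rotvec":[-0.12, 0, 0]}, {"rotvec":[-0.12, 0, 0]}, {"rotvec":[-0.12, 0, 0]}]' | python3 shift.py >/dev/null
cat > fk.py <<'E'
from h import *
from scipy.optimize import least_squares
D=[([1.0763,.1047,.0966,1.5639],[163.83,576.92,247.6]),([1.0764,.2849,.6805,1.9662],[163.7,576.7,449]),
([1.0698,.374,.9603,2.1076],[163.2,569.2,528.1]),([1.0188,-.0184,.5047,2.0527],[132.7,465,523.1])]
def fk(v,q,full=False):
    a,h,L1,L2,e,Dt,d=v; p=q[2]-q[1]; t=p-q[3]; c,s=np.cos(q[0]),np.sin(q[0])
    w=lambda r,z,l:np.array([c*r-s*l,s*r+c*l,z])
    r1,z1=a+L1*np.sin(q[1]),h+L1*np.cos(q[1]); r2,z2=r1+L2*np.cos(p)-e*np.sin(p),z1+L2*np.sin(p)+e*np.cos(p)
    r3,z3=r2+Dt*np.cos(t),z2+Dt*np.sin(t)
    P=[w(a,h,d),w(r1,z1,d),w(r2,z2,d),w(r3,z3,d)]
    return P if full else P[-1]
E
python3 - <<'E'
from fk import *
o=manip.get_obs();print(o['qpos'].round(4),o['tcp_pos'].round(1),o['orientation'].round(4),o['time_s'])
D.append((o['qpos'][:4],o['tcp_pos']))
r=least_squares(lambda v:np.concatenate([fk(v,q)-p for q,p in D]),[0,300,400,400,0,250,130]);print(r.x.round(1),r.fun.round(1))
open('fk.py','a').write(f"V={list(r.x.round(2))}\n")
E
```

```text
[ 0.8636 -0.8002 -0.2349  1.5189  0.2544  1.2212] [132.1 464.9 525.3] [0.1301 0.9368 0.3211 0.0475] 1.5167
[ -6.3 293.1 340.9 556.4  46.2 426.8 144.4] [-13.    7.   -0.6 -13.1   7.    1.5 -12.6   6.5   2.4 -12.3   5.8   2.4
  44.8 -35.7  -5.8]
```

```bash
cat > fk.py <<'E'
from h import *
from scipy.optimize import least_squares
D=[([1.0763,.1047,.0966,1.5639,0],[163.83,576.92,247.6]),([1.0764,.2849,.6805,1.9662,0],[163.7,576.7,449]),
([1.0698,.374,.9603,2.1076,.0023],[163.2,569.2,528.1]),([1.0188,-.0184,.5047,2.0527,.0044],[132.7,465,523.1]),
([0.8636,-0.8002,-0.2349,1.5189,0.2544],[132.1,464.9,525.3])]
def fk(v,q,full=False):
    a,h,L1,L2,e,Dw,Dt,d,sg=v; p=q[2]-q[1]; t=p-q[3]; c,s=np.cos(q[0]),np.sin(q[0])
    w=lambda r,z,l:np.array([c*r-s*l,s*r+c*l,z])
    r1,z1=a+L1*np.sin(q[1]),h+L1*np.cos(q[1]); r2,z2=r1+L2*np.cos(p)-e*np.sin(p),z1+L2*np.sin(p)+e*np.cos(p)
    k=Dw+Dt*np.cos(q[4])
    P=[w(a,h,d),w(r1,z1,d),w(r2,z2,d),w(r2+k*np.cos(t),z2+k*np.sin(t),d+sg*Dt*np.sin(q[4]))]
    return P if full else P[-1]
def fit(D):
    best=None
    for sg in(1,-1):
        r=least_squares(lambda v:np.concatenate([np.concatenate([fk(list(v)+[sg],q)-p for q,p in D]),1e-3*(v-[0,300,400,400,0,100,200,130])]),[0,300,400,400,0,100,200,130])
        if best is None or r.cost<best[1]: best=(list(r.x)+[sg],r.cost,r.fun)
    return best
E
python3 - <<'E'
from fk import *
r=fit(D);print(np.round(r[0],1),r[1],r[2].round(1));print(np.round(fk(r[0],D[-1][0],True)))
E
```

```text
[1.000e-01 2.963e+02 3.370e+02 5.504e+02 4.540e+01 1.384e+02 2.863e+02
 1.296e+02 1.000e+00] 0.021973095212807256 [ 0.  -0.   0.  -0.   0.  -0.1  0.  -0.   0.   0.  -0.   0.  -0.  -0.
  0.   0.  -0.  -0.1  0.2  0.   0.   0.1 -0. ]
[[ -98.   84.  296.]
 [-256. -100.  531.]
 [  31.  235.  864.]
 [ 132.  465.  525.]]
```

```bash
echo '[{"pos":[0, 6, -35], "rotvec":[-0.02, 0, 0]}, {"pos":[0, 6, -35], "rotvec":[-0.02, 0, 0]}, {"pos":[0, 6, -35], "rotvec":[-0.02, 0, 0]}, {"pos":[0, 6, -35], "rotvec":[-0.02, 0, 0]}, {"pos":[0, 6, -35], "rotvec":[-0.02, 0, 0]}, {"pos":[0, 6, -35], "rotvec":[-0.02, 0, 0]}, {"pos":[0, 6, -35], "rotvec":[-0.02, 0, 0]}]' | python3 shift.py 
cat > st.py <<'E'
from fk import *
o=manip.get_obs();Rm=R.from_quat(o['orientation']).as_matrix()
p=o['tcp_pos'];print('t',o['time_s'],'q',o['qpos'].round(3),'tcp',p.round(1),'r',np.hypot(*p[:2]).round(),'az',np.arctan2(p[1],p[0]).round(3),'F',o['force'].round(1),'g',o['grip_width'].round(3),o['finger_force'].round(1))
print('tool x,y,z:',Rm.T.round(3).tolist(),'yaw_y',np.arctan2(Rm[1,1],Rm[0,1]).round(4))
E
python3 st.py; python3 -c "
from h import *
for b in [(15,165),(20,180),(40,180),(10,200)]:print(tri((105,128),b),)"
```

```text
time_s: 2.1
tcp_pos: [94.3, 345.9, 734.0]
orientation: [0.126, 0.914, 0.382, 0.057]
force: [-0.1, -1.9, 0.5]
grip_width: 0.5
finger_force: 0.0
(array([525.42899454, -68.76223593, 522.50701962]), np.float64(13.633065165963178))
(array([513.49958306, -69.91441274, 522.76898622]), np.float64(30.84149962128882))
(array([522.06644723, -81.3766021 , 509.81171576]), np.float64(44.38503807427953))
(array([490.90325931, -62.59524425, 534.03759851]), np.float64(42.515938013168665))Traceback (most recent call last):
  File "st.py", line 3, in <module>
    p=o['tcp_pos'];print('t',o['time_s'],'q',o['qpos'].round(3),'tcp',p.round(1),'r',np.hypot(*p[:2]).round(),'az',np.arctan2(p[1],p[0]).round(3),'F',o['force'].round(1),'g',o['grip_width'].round(3),o['finger_force'].round(1))
                                                                                                                                                                              ^^^^^^^^^^^^^^^^^^^^^
AttributeError: 'float' object has no attribute 'round'
```

```bash
sed -i "s/o\['grip_width'\].round(3),o\['finger_force'\].round(1)/o['grip_width'],o['finger_force']/" st.py
echo '[{"pos":[-36, -1.3, -1.3], "rotvec":[0, -0.071, 0.07]}, {"pos":[-36, -1.3, -1.3], "rotvec":[0, -0.071, 0.07]}, {"pos":[-36, -1.3, -1.3], "rotvec":[0, -0.071, 0.07]}, {"pos":[-36, -1.3, -1.3], "rotvec":[0, -0.071, 0.07]}, {"pos":[-36, -1.3, -1.3], "rotvec":[0, -0.071, 0.07]}, {"pos":[-36, -1.3, -1.3], "rotvec":[0, -0.071, 0.07]}, {"pos":[-36, -1.3, -1.3], "rotvec":[0, -0.071, 0.07]}, {"pos":[-36, -1.3, -1.3], "rotvec":[0, -0.071, 0.07]}, {"pos":[-36, -1.3, -1.3], "rotvec":[0, -0.071, 0.07]}, {"pos":[-36, -1.3, -1.3], "rotvec":[0, -0.071, 0.07]}]' | python3 shift.py >/dev/null; python3 st.py
```

```text
t 2.9333 q [-0.702 -0.701  0.352  2.111  0.638  0.751] tcp [343.8 102.4 733.6] r 359.0 az 0.29 F [ 0.6  1.  -0.2] g 0.5026142616752434 0.0
tool x,y,z: [[-0.285, 0.958, -0.005], [0.67, 0.203, 0.714], [0.686, 0.2, -0.7]] yaw_y 0.2943
```

```bash
echo '[{"pos":[-36, -1.3, -1.3], "rotvec":[0, -0.071, 0.07]}, {"pos":[-36, -1.3, -1.3], "rotvec":[0, -0.071, 0.07]}, {"pos":[-36, -1.3, -1.3], "rotvec":[0, -0.071, 0.07]}, {"pos":[-36, -1.3, -1.3], "rotvec":[0, -0.071, 0.07]}, {"pos":[-36, -1.3, -1.3], "rotvec":[0, -0.071, 0.07]}, {"pos":[-36, -1.3, -1.3], "rotvec":[0, -0.071, 0.07]}, {"pos":[-36, -1.3, -1.3], "rotvec":[0, -0.071, 0.07]}, {"pos":[-36, -1.3, -1.3], "rotvec":[0, -0.071, 0.07]}, {"pos":[-36, -1.3, -1.3], "rotvec":[0, -0.071, 0.07]}]' | python3 shift.py >/dev/null; python3 st.py
```

```text
t 3.6833 q [-1.603 -0.698  0.353  2.111  0.643  0.75 ] tcp [ 294.9 -206.8  734.3] r 360.0 az -0.612 F [ 0.1  0.6 -0.1] g 0.4990994123774783 0.0
tool x,y,z: [[0.572, 0.82, -0.001], [0.573, -0.398, 0.716], [0.587, -0.41, -0.698]] yaw_y -0.6073
```

```bash
echo '[{"pos":[3, -13.4, 37.5]}, {"pos":[3, -13.4, 37.5]}, {"pos":[3, -13.4, 37.5]}, {"pos":[3, -13.4, 37.5]}, {"pos":[3, -13.4, 37.5]}, {"pos":[3, -13.4, 37.5]}, {"pos":[3, -13.4, 37.5]}]' | python3 shift.py 0.5 20 >/dev/null; python3 st.py
echo '[{"pos":[0, -27, 29.5], "rotvec":[0.113, 0, 0]}, {"pos":[0, -23, 32.5], "rotvec":[0.113, 0, 0]}, {"pos":[0, -19, 35], "rotvec":[0.113, 0, 0]}, {"pos":[0, -15, 37], "rotvec":[0.113, 0, 0]}, {"pos":[0, -11, 38], "rotvec":[0.113, 0, 0]}, {"pos":[0, -7, 39], "rotvec":[0.113, 0, 0]}, {"pos":[0, -2, 40], "rotvec":[0.113, 0, 0]}, {}]' | python3 shift.py >/dev/null; python3 st.py
```

```text
t 4.2667 q [-0.996 -0.841 -0.309  1.407  0.274  1.27 ] tcp [ 426.9 -278.3  521.2] r 510.0 az -0.578 F [-0.1 -0.3 -0.5] g 0.5032145715335945 0.0
tool x,y,z: [[0.559, 0.829, 0.009], [0.61, -0.418, 0.673], [0.562, -0.371, -0.739]] yaw_y -0.6005
t 4.9333 q [-0.829 -0.077 -0.124  1.606 -0.005  1.336] tcp [ 426.4 -275.3  228.5] r 508.0 az -0.573 F [-0.2 -0.  -4.7] g 0.4989600292096951 0.0
tool x,y,z: [[0.56, 0.829, 0.015], [0.827, -0.557, -0.081], [-0.059, 0.058, -0.997]] yaw_y -0.5927
```

```bash
cat > go.py <<'E'
# usage: go.py x y z yaw_y  -> offset in the tool's axes, tool down
from fk import *; import sys
x,y,z,w=map(float,sys.argv[1:5]); o=manip.get_obs(); Q=R.from_quat(o['orientation'])
ty=np.array([np.cos(w),np.sin(w),0]); tz=np.array([0,0,-1.]); T=R.from_matrix(np.c_[np.cross(ty,tz),ty,tz])
print('move',Q.inv().apply(np.array([x,y,z])-o['tcp_pos']).round(1),'turn',(Q.inv()*T).as_rotvec().round(4))
E
python3 go.py 407.3 -260 160 -0.555
```

```text
move [  1.  -18.7  70.3] turn [-0.0809 -0.0163 -0.0383]
```

```bash
echo '[{"pos":[0.5, -9.3, 35.1], "rotvec":[-0.0405, -0.008, -0.019]}, {"pos":[0.5, -9.3, 35.1], "rotvec":[-0.0405, -0.008, -0.019]}, {}, {}]' | python3 shift.py >/dev/null; python3 go.py 407.3 -260 160 -0.555; python3 st.py; python3 - <<'E'
from h import *
s=manip.snapshot("scene")[:,:,::-1];t=manip.snapshot("top")[:,:,::-1]
cv2.imwrite('pics/s1.png',s);cv2.imwrite('pics/t1.png',t)
c=np.hstack([cv2.resize(s[215:350,235:345],(400,491),interpolation=2),cv2.resize(t[195:305,195:285],(400,491),interpolation=2)])
cv2.imwrite('pics/c2.png',c)
E
```

```text
move [ 0.8 -4.1 13.2] turn [ 0.027   0.0054 -0.0005]
t 5.2667 q [-0.84  -0.284 -0.406  1.421  0.002  1.286] tcp [ 410.1 -262.6  173.3] r 487.0 az -0.57 F [ 0.5 -0.5  1.3] g 0.5016840455960082 0.0
tool x,y,z: [[0.527, 0.85, -0.005], [0.849, -0.527, 0.027], [0.02, -0.019, -1.0]] yaw_y -0.5554
```

View pics/c2.png

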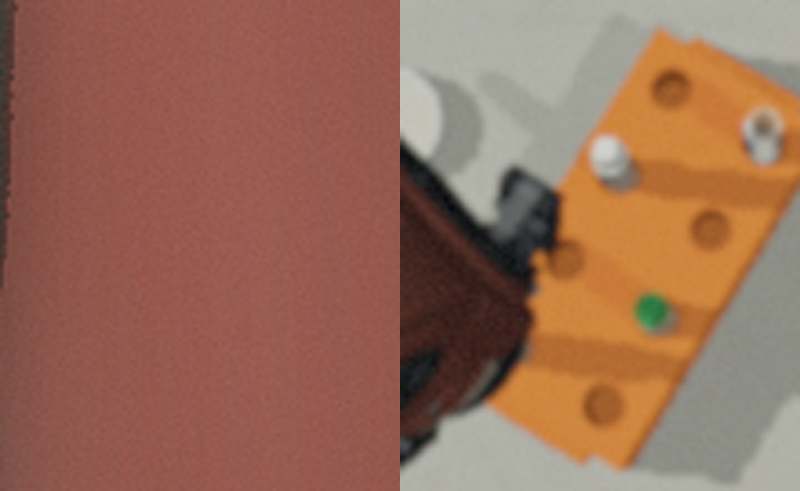

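```bash
python3 - <<'E'
from h import *
def cen(f,lo,hi,box):
    im=cv2.imread(f);h=cv2.cvtColor(im,cv2.COLOR_BGR2HSV);m=cv2.inRange(h,lo,hi);k=np.zeros_like(m);x0,y0,x1,y1=box;k[y0:y1,x0:x1]=1;m*=k
    M=cv2.moments(m,True);return np.array([M['m10'],M['m01']])/M['m00'],M['m00'],cv2.boundingRect(m)
a=cen('pics/scene0.png',(100,100,50),(130,255,255),(280,285,305,315));b=cen('pics/top0.png',(100,100,50),(130,255,255),(205,260,230,285))
print(a,b,tri(a[0],b[0]))
print('axis pred scene',proj("scene",[[407.1,-258.7,z] for z in(92,105,115)]).round(1).tolist(),'top',proj("top",[[407.1,-258.7,z] for z in(92,105,115)]).round(1).tolist())
print([onz("top",b[0],z).round(1) for z in(105,110)],[onz("scene",a[0],z).round(1) for z in(103,105)])
E
python3 go.py 407.3 -260 114 -0.555
```

```text
(array([290.91954023, 299.06896552]), 87.0, (287, 292, 9, 14)) (array([216.60606061, 271.51515152]), 33.0, (214, 269, 7, 6)) (array([ 408.111998  , -260.03008665,   99.69657637]), np.float64(1.7792341520958748))
axis pred scene [[291.4, 302.5], [291.4, 298.1], [291.5, 294.7]] top [[216.3, 271.8], [215.4, 271.5], [214.7, 271.4]]
[array([ 407.1, -261.2,  105. ]), array([ 407. , -261.9,  110. ])] [array([ 407.4, -257.7,  103. ]), array([ 406.5, -256.5,  105. ])]
move [  2.9 -11.2  65.2] turn [ 0.0375  0.0087 -0.0007]
```

```bash
echo '[{}, {}, {}]' | python3 shift.py >/dev/null; python3 go.py 407.3 -260 150 -0.555
```

```text
move [ 2.5 -9.6 27.8] turn [ 0.0354  0.0082 -0.0004]
```

```bash
echo '[{"pos":[1.2, -4.8, 9], "rotvec":[0.018, 0.004, 0]}, {"pos":[1.3, -4.8, 9], "rotvec":[0.018, 0.004, 0]}, {"pos":[0, 0, 9]}, {}, {}, {}]' | python3 shift.py >/dev/null; python3 go.py 407.3 -260 114 -0.555
```

```text
move [-0.7  2.6 34. ] turn [-0.005  -0.0011 -0.0001]
```

```bash
echo '[{"pos":[-0.4, 1.3, 12]}, {"pos":[-0.3, 1.3, 12]}, {"pos":[0, 0, 10]}, {}, {}, {}]' | python3 shift.py; python3 go.py 407.3 -260 114 -0.555
```

```text
time_s: 6.62
tcp_pos: [407.3, -260.0, 114.2]
orientation: [0.874, 0.486, -0.001, -0.002]
force: [-0.2, -0.8, -0.1]
grip_width: 0.498
finger_force: 0.0
move [-0.   0.   0.2] turn [-0.0048 -0.001  -0.0001]
```

```bash
echo '[{}, {}, {}, {}, {}, {}, {}, {}]' | python3 shift.py 0 50; python3 go.py 407.3 -260 114 -0.555
```

```text
time_s: 7.28
tcp_pos: [407.6, -260.3, 114.8]
orientation: [0.874, 0.486, -0.001, -0.002]
force: [-0.9, 0.1, 5.6]
grip_width: 0.123
finger_force: 48.8
move [ 0.1 -0.4  0.8] turn [-0.0037 -0.0007 -0.0002]
```

```bash
echo '[{"pos":[0, 0, -10]}, {"pos":[0, 0, -20]}, {"pos":[0, 0, -25]}, {"pos":[0, 0, -25]}, {"pos":[0, 0, -25]}, {"pos":[0, 0, -20]}, {"pos":[0, 0, -10]}, {}, {}]' | python3 shift.py; python3 go.py 510 -388.8 249 -0.555
```

```text
time_s: 8.03
tcp_pos: [407.8, -260.5, 248.8]
orientation: [0.874, 0.486, -0.001, -0.002]
force: [0.0, 0.2, -0.5]
grip_width: 0.126
finger_force: 48.7
move [-55.2 154.4  -1. ] turn [-0.0048 -0.001  -0.0002]
```

```bash
echo '[{"pos":[-6, 16, 0]}, {"pos":[-10, 28, 0]}, {"pos":[-11, 31, 0], "rotvec":[-0.003, 0, 0]}, {"pos":[-11, 31, 0], "rotvec":[-0.002, 0, 0]}, {"pos":[-11, 31, 0]}, {"pos":[-6.2, 17.4, 0]}, {}, {}, {}]' | python3 shift.py; python3 go.py 510 -388.8 249 -0.555
python3 - <<'E'
from h import *
s=manip.snapshot("scene")[:,:,::-1];t=manip.snapshot("top")[:,:,::-1]
cv2.imwrite('pics/s2.png',s);cv2.imwrite('pics/t2.png',t)
c=np.hstack([cv2.resize(s[215:350,235:345],(400,491),interpolation=2),cv2.resize(t[185:285,235:315],(400,500),interpolation=2)[:491]])
cv2.imwrite('pics/c3.png',c)
E
```

```text
time_s: 8.78
tcp_pos: [509.3, -387.9, 247.3]
orientation: [0.874, 0.486, 0.0, -0.001]
force: [0.6, 1.0, -0.3]
grip_width: 0.127
finger_force: 48.9
move [-0.4  1.  -1.7] turn [-0.0021 -0.0018  0.    ]
```

View pics/c3.png

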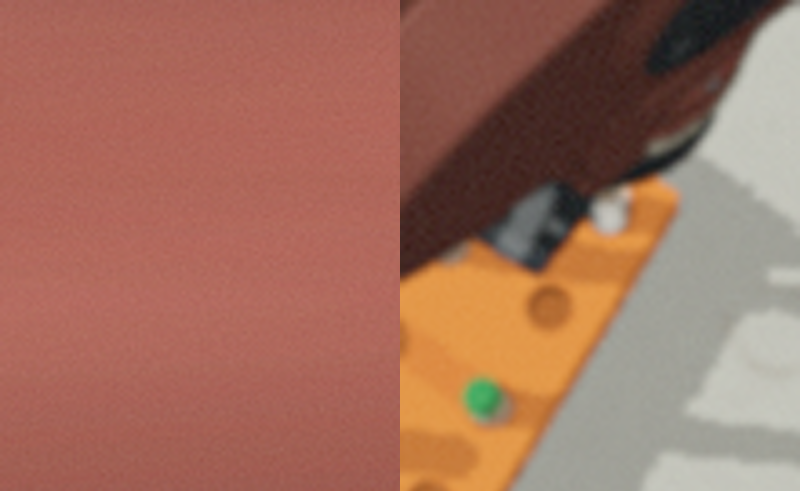

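```bash
python3 go.py 509.4 -389.7 200 -0.555; echo '[{"pos":[-1.5, 1.6, 10], "rotvec":[-0.001, -0.001, 0]}, {"pos":[0, 0, 15]}, {"pos":[0, 0, 12]}, {"pos":[0, 0, 6]}, {}, {}]' | python3 shift.py;python3 go.py 509.4 -389.7 200 -0.555
```

```text
move [-1.7  0.9 48.5] turn [-0.0003 -0.0012  0.0002]
time_s: 9.38
tcp_pos: [510.3, -390.6, 205.5]
orientation: [0.874, 0.486, 0.0, 0.0]
force: [0.5, -0.7, -0.3]
grip_width: 0.126
finger_force: 48.9
move [ 0.2 -1.3  5.5] turn [ 0.0007 -0.0002 -0.    ]
```

```bash
echo '[{"pos":[0.2, -1.3, 8]}, {"pos":[0, 0, 10]}, {"pos":[0, 0, 10]}, {"pos":[0, 0, 8]}, {}, {}]' | python3 shift.py;python3 go.py 509.4 -389.7 150 -0.555; python3 -c "
from h import *
t=manip.snapshot('top')[:,:,::-1];cv2.imwrite('pics/t3.png',t)
cv2.imwrite('pics/c4.png',cv2.resize(t[195:265,245:315],(600,600),interpolation=2))"
```

```text
time_s: 9.88
tcp_pos: [509.3, -389.7, 168.8]
orientation: [0.874, 0.486, 0.0, -0.0]
force: [-0.3, 1.1, 0.4]
grip_width: 0.127
finger_force: 48.9
move [ 0.   0.1 18.8] turn [-0.0001 -0.0005 -0.0002]
```

View pics/c4.png

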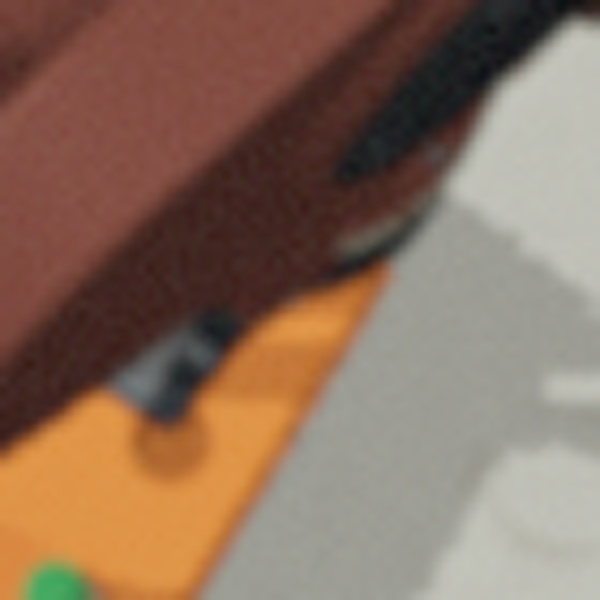

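```bash
echo '[{"pos":[0, 0, 6]}, {"pos":[0, 0, 6]}, {"pos":[0, 0, 6]}, {"pos":[0, 0, 4]}, {}, {}]' | python3 shift.py;python3 go.py 509.4 -389.7 139 -0.555
```

```text
time_s: 10.43
tcp_pos: [509.4, -389.9, 147.3]
orientation: [0.874, 0.486, 0.0, 0.0]
force: [-0.7, 0.4, -0.0]
grip_width: 0.124
finger_force: 48.9
move [ 0.1 -0.1  8.3] turn [ 0.0006 -0.0002 -0.0001]
```

```bash
echo '[{"pos":[0, 0, 2]}, {"pos":[0, 0, 2]}, {"pos":[0, 0, 2]}, {}, {}]' | python3 shift.py;python3 go.py 509.4 -389.7 132 -0.555
```

```text
time_s: 10.85
tcp_pos: [509.6, -390.0, 141.7]
orientation: [0.874, 0.486, 0.0, 0.001]
force: [-0.6, -0.3, -0.5]
grip_width: 0.128
finger_force: 48.9
move [ 0.2 -0.3  9.7] turn [ 0.0012 -0.     -0.0002]
```

```bash
echo '[{"pos":[0, 0, 2]}, {"pos":[0, 0, 1.5]}, {"pos":[0, 0, 1]}, {}, {}]' | python3 shift.py; echo '[{"pos":[0, 0, 1]}, {"pos":[0, 0, 1]}, {}, {}]' | python3 shift.py
```

```text
time_s: 11.27
tcp_pos: [509.6, -390.1, 137.2]
orientation: [0.874, 0.486, 0.0, 0.001]
force: [0.7, 0.4, 0.1]
grip_width: 0.123
finger_force: 49.0
time_s: 11.6
tcp_pos: [509.8, -390.3, 135.7]
orientation: [0.874, 0.486, 0.0, 0.001]
force: [0.8, 0.1, 4.6]
grip_width: 0.127
finger_force: 49.1
```

Bead contact appears at the expected height (4.6 N). Press on.

```bash
echo '[{"pos":[0, 0, 1]}, {"pos":[0, 0, 1]}, {}, {}]' | python3 shift.py; echo '[{"pos":[0, 0, 1]}, {"pos":[0, 0, 1]}, {}, {}]' | python3 shift.py
```

```text
time_s: 11.93
tcp_pos: [509.9, -390.4, 134.0]
orientation: [0.874, 0.486, 0.0, 0.001]
force: [0.8, -0.3, 6.6]
grip_width: 0.125
finger_force: 49.4
time_s: 12.27
tcp_pos: [510.1, -390.5, 132.3]
orientation: [0.874, 0.486, 0.001, 0.001]
force: [0.0, 0.1, 7.8]
grip_width: 0.124
finger_force: 49.5
```

```bash
echo '[{"pos":[0, 0, 1]}, {"pos":[0, 0, 0.5]}, {}, {}]' | python3 shift.py; echo '[{"pos":[0, 0, 1]}, {"pos":[0, 0, 0.5]}, {}, {}]' | python3 shift.py
```

```text
time_s: 12.6
tcp_pos: [510.4, -390.8, 131.8]
orientation: [0.874, 0.486, 0.001, 0.002]
force: [-0.0, 1.3, 12.7]
grip_width: 0.126
finger_force: 50.1
time_s: 12.93
tcp_pos: [510.9, -391.4, 131.7]
orientation: [0.874, 0.486, 0.001, 0.003]
force: [-0.1, 1.6, 19.4]
grip_width: 0.126
finger_force: 50.8
```

```bash
echo '[{"pos":[0, 0, -1.5]}, {"pos":[0, 0, -1.5]}, {}, {}]' | python3 shift.py;echo '[{}, {}, {}, {}, {"pos":[0, 0, -10]}, {"pos":[0, 0, -30]}, {"pos":[0, 0, -40]}, {"pos":[0, 0, -40]}, {}]' | python3 shift.py 0.5; python3 st.py
```

```text
time_s: 13.27
tcp_pos: [509.8, -390.3, 131.9]
orientation: [0.874, 0.486, 0.0, 0.001]
force: [-0.1, 0.2, 7.2]
grip_width: 0.128
finger_force: 49.5
time_s: 14.02
tcp_pos: [511.1, -391.9, 261.4]
orientation: [0.874, 0.486, 0.002, 0.006]
force: [-0.0, -0.0, 1.1]
grip_width: 0.502
finger_force: 0.0
t 14.0167 q [-0.857  0.229  0.258  1.587  0.     1.269] tcp [ 511.1 -391.9  261.4] r 644.0 az -0.654 F [-0.  -0.   1.1] g 0.5020116152661803 0.0
tool x,y,z: [[0.527, 0.85, -0.004], [0.85, -0.527, 0.013], [0.009, -0.01, -1.0]] yaw_y -0.5551
```

```bash
echo '[{"pos":[-38, 0, 0]}, {"pos":[-38, 0, 0]}, {"pos":[-38, 0, 0]}, {"pos":[-38, 0, 0]}, {"pos":[-38, 0, 0]}, {}]' | python3 shift.py >/dev/null; python3 - <<'E'
from h import *
s=manip.snapshot("scene")[:,:,::-1];t=manip.snapshot("top")[:,:,::-1]
cv2.imwrite('pics/s4.png',s);cv2.imwrite('pics/t4.png',t)
print(proj("scene",[[510,-390,z] for z in(45,109,132)]).round(1).tolist(),proj("top",[[510,-390,z] for z in(45,109,132)]).round(1).tolist())
c=np.hstack([cv2.resize(s[210:270,265:315],(500,600),interpolation=2),cv2.resize(t[200:260,260:290],(300,600),interpolation=2)])
cv2.imwrite('pics/c5.png',c)
E
```

```text
[[290.4, 250.7], [290.6, 229.4], [290.6, 221.3]] [[276.8, 227.0], [276.8, 222.8], [276.8, 221.1]]
```

View pics/c5.png

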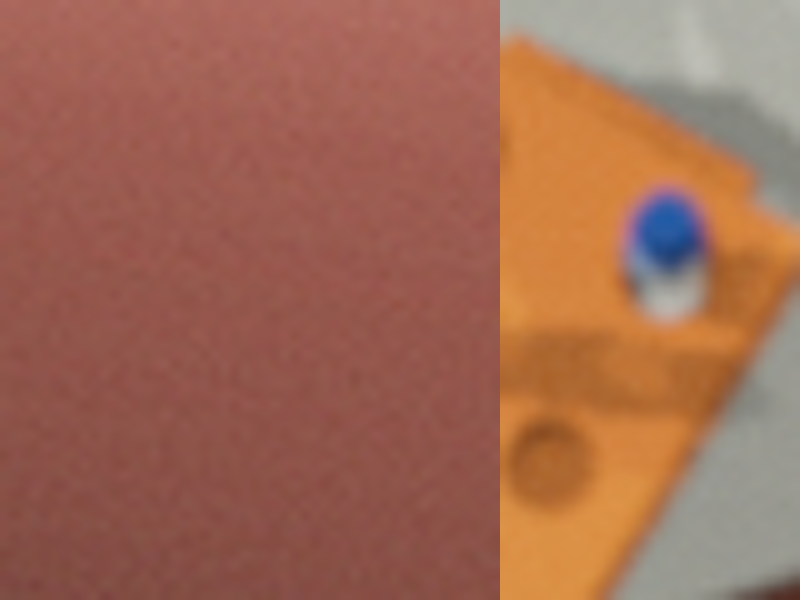

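```bash
python3 - <<'E'
from h import *
s=cv2.imread('pics/scene0.png')
cv2.imwrite('pics/c6.png',cv2.resize(s[224:256,280:302],None,fx=18,fy=18,interpolation=cv2.INTER_CUBIC))
g=cv2.cvtColor(s,cv2.COLOR_BGR2GRAY);sat=cv2.cvtColor(s,cv2.COLOR_BGR2HSV)[:,:,1]
print('cols 282..299');
for y in range(228,254):print(y,g[y,282:300],sat[y,282:300])
P=lambda az,z:[510+9*np.cos(az),-389+9*np.sin(az),z]
for az in np.radians([77,97,107,117,127,137,147,157,177]):
    print(np.degrees(az).round(),'mid',proj("scene",[P(az,73)])[0].round(1),'edges',proj("scene",[P(az-.873,73),P(az+.873,73)])[:,0].round(1))
ca=np.arctan2(206+389,57-510);print('cam az',np.degrees(ca),'silh',proj("scene",[P(ca-1.57,73),P(ca+1.57,73)]).round(1).tolist(), 'label z',proj("scene",[P(ca,51),P(ca,95)]).round(1).tolist())
E
```

```text
cols 282..299
228 [210 209 212 213 231 213 199 210 220 226 225 240 208 212 211 213 211 208] [19 18 15 15  4  7 11 10  5  3  5  2 18 17 17 15 17 17]
229 [209 206 210 214 240 166 180 201 217 222 219 227 219 210 209 208 210 213] [17 19 19 14  2  9 14  5  5  6  5  4  8 20 19 18 17 15]
230 [206 207 207 211 244 169 186 205 216 223 221 223 205 210 210 212 211 209] [19 20 20 15  3 11 11  7  4  5  6  2 12 20 18 18 17 20]
231 [211 210 208 206 233 192 182 207 216 221 228 219 180 213 213 209 209 212] [20 18 19 16  3  7 10 12  5  6  2  6 15 20 17 18 17 17]
232 [213 210 211 201 218 182 211 227 230 233 226 184 177 216 210 214 212 210] [15 19 19 19  7  6  5  3  3  2  2 10 14 22 17 17 15 19]
233 [211 212 211 204 216 180 202 217 222 224 215 177 178 211 210 210 212 210] [19 18 18 17  8  6  5  2  2  1  2 13 13 20 19 17 18 19]
234 [212 211 211 206 216 181 198 212 218 221 214 177 179 211 211 207 211 210] [18 20 19 18  9  6  3  5  5  2  4 10 13 17 18 19 17 19]
235 [210 211 206 191 234 188 195 212 219 222 218 175 179 215 212 212 210 212] [19 19 17 15 12 11  4  6  2  1  5  7 14 20 17 18 17 18]
236 [210 211 2
[... 2466 characters left out ...]
  19  11  17  19  13  51 146 176 168 167 169 175]
253 [164 167 163 129 168 176 194 208 212 212 200 132 153 179 178 177 149 145] [173 169 177 155  49   6  14  19  15   9   4  61 174 171 169 166 177 170]
77.0 mid [286.8 243.9] edges [285.9 290.1]
97.0 mid [288.  244.7] edges [285.9 291.7]
107.0 mid [288.6 244.9] edges [286.1 292.4]
117.0 mid [289.4 245.1] edges [286.4 293. ]
127.0 mid [290.1 245.1] edges [286.8 293.5]
137.0 mid [290.9 245.1] edges [287.3 294. ]
147.0 mid [291.7 244.9] edges [287.9 294.3]
157.0 mid [292.4 244.7] edges [288.6 294.5]
177.0 mid [293.5 244. ] edges [290.1 294.5]
cam az 127.28363371384498 silh [[285.8, 241.8], [294.6, 241.9]] label z [[290.1, 252.3], [290.2, 237.7]]
```

View pics/c6.png

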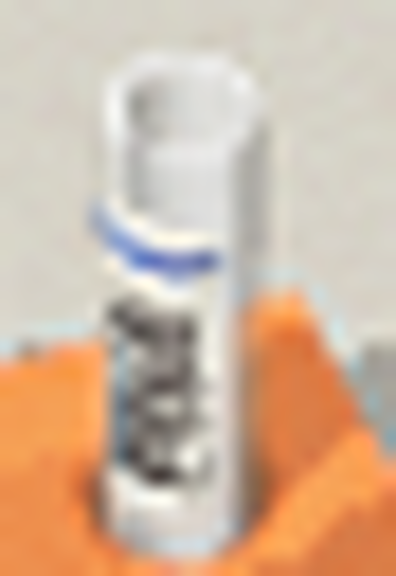

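```bash
python3 go.py 510.2 -389.8 200 0.157
```

```text
move [192.1   0.4  51.3] turn [ 1.100e-03  1.000e-04 -7.147e-01]
```

```bash
echo '[{"pos":[25, 0, 0]}, {"pos":[39, 0, 0]}, {"pos":[39, 0, 0]}, {"pos":[39, 0, 0]}, {"pos":[32, 0, 0]}, {"pos":[18, 0, 0]}]' | python3 shift.py >/dev/null; echo '[{"pos":[0, 0, 8.5], "rotvec":[0, 0, -0.12]}, {"pos":[0, 0, 8.5], "rotvec":[0, 0, -0.12]}, {"pos":[0, 0, 8.5], "rotvec":[0, 0, -0.12]}, {"pos":[0, 0, 8.5], "rotvec":[0, 0, -0.12]}, {"pos":[0, 0, 8.5], "rotvec":[0, 0, -0.12]}, {"pos":[0, 0, 8.5], "rotvec":[0, 0, -0.115]}, {}, {}]' | python3 shift.py 0.5 40 >/dev/null; python3 go.py 510.2 -389.8 150 0.157
```

```text
move [-2.5 -1.2 50.5] turn [0.0009 0.0005 0.0006]
```

```bash
echo '[{"pos":[-1.3, -0.6, 15]}, {"pos":[-1.2, -0.6, 20]}, {"pos":[0, 0, 15]}, {}, {}, {}]' | python3 shift.py ; python3 go.py 510.2 -389.8 86 0.157
```

```text
time_s: 16.28
tcp_pos: [510.5, -391.2, 152.1]
orientation: [0.649, 0.761, -0.0, 0.002]
force: [-0.1, 0.2, 0.1]
grip_width: 0.501
finger_force: 0.0
move [ 1.6 -0.2 66.1] turn [0.002  0.0024 0.0016]
```

```bash
echo '[{"pos":[0.5, 0, 15]}, {"pos":[0.5, 0, 18]}, {"pos":[0, 0, 15], "rotvec":[0.002, 0.002, 0]}, {"pos":[0, 0, 12]}, {"pos":[0, 0, 6]}, {}, {}]' | python3 shift.py ; python3 go.py 510.2 -389.8 86 0.157
```

```text
time_s: 16.87
tcp_pos: [509.8, -390.1, 84.6]
orientation: [0.648, 0.761, -0.0, -0.001]
force: [-0.2, -0.3, 1.0]
grip_width: 0.5
finger_force: 0.0
move [ 0.3  0.4 -1.4] turn [-0.001  -0.001   0.0027]
```

```bash
echo '[{}, {}, {}, {}, {}, {}, {}]' | python3 shift.py 0 40; echo '[{"pos":[0, 0, -3]}, {"pos":[0, 0, -6]}, {"pos":[0, 0, -10]}, {"pos":[0, 0, -15]}, {"pos":[0, 0, -15]}, {"pos":[0, 0, -15]}, {"pos":[0, 0, -15]}, {}, {}, {}]' | python3 shift.py; python3 go.py 613 -328 245 -0.7
```

```text
time_s: 17.45
tcp_pos: [510.2, -390.6, 85.4]
orientation: [0.648, 0.761, -0.0, 0.0]
force: [-0.6, 0.8, 6.3]
grip_width: 0.195
finger_force: 39.2
time_s: 18.28
tcp_pos: [509.5, -389.9, 162.6]
orientation: [0.648, 0.761, -0.0, -0.001]
force: [0.6, -0.3, -1.3]
grip_width: 0.195
finger_force: 39.2
move [ 44.8 111.9 -82.5] turn [-0.0024 -0.001   0.8598]
```

```bash
echo '[{"pos":[0, 0, -20], "rotvec":[0, 0, -0.06]}, {"pos":[0, 0, -36], "rotvec":[0, 0, -0.12]}, {"pos":[0, 0, -36], "rotvec":[0, 0, -0.12]}, {"pos":[0, 0, -36], "rotvec":[0, 0, -0.12]}, {"pos":[0, 0, -36], "rotvec":[0, 0, -0.12]}, {"pos":[0, 0, -36], "rotvec":[0, 0, -0.12]}, {"pos":[0, 0, -36], "rotvec":[0, 0, -0.12]}, {"pos":[0, 0, -26], "rotvec":[0, 0, -0.12]}, {"rotvec":[0, 0, -0.12]}, {"rotvec":[0, 0, -0.12]}]' | python3 shift.py ; python3 go.py 640 -260 425 2.03
```

```text
time_s: 19.12
tcp_pos: [510.5, -390.9, 426.3]
orientation: [0.132, 0.991, -0.0, 0.0]
force: [-0.1, 0.8, -1.8]
grip_width: 0.195
finger_force: 39.3
move [-90.6 160.3   1.2] turn [-7.000e-04 -0.000e+00 -7.243e-01]
```

```bash
echo '[{"pos":[-10, 18, 0]}, {"pos":[-20, 35, 0]}, {"pos":[-20, 35, 0]}, {"pos":[-20, 35, 0]}, {"pos":[-14, 26, 0]}, {"pos":[-6.6, 11.3, 0]}]' | python3 shift.py >/dev/null; echo '[{"rotvec":[0, 0, -0.12]}, {"rotvec":[0, 0, -0.12]}, {"rotvec":[0, 0, -0.12]}, {"rotvec":[0, 0, -0.12]}, {"rotvec":[0, 0, -0.12]}, {"rotvec":[0, 0, -0.12]}, {}, {}, {}]' | python3 shift.py; python3 go.py 640 -260 425 2.03
python3 - <<'E'
from h import *
t=manip.snapshot("top")[:,:,::-1];cv2.imwrite('pics/t5.png',t)
p=manip.get_obs()['tcp_pos'];u=proj("top",[p,p-[0,0,12],p-[0,0,76]]).round(1);print(u)
x,y=u[1].astype(int)
c=t[y-25:y+35,x-35:x+35];cv2.imwrite('pics/c7.png',cv2.resize(c,None,fx=10,fy=10,interpolation=cv2.INTER_CUBIC));print(x-35,y-25)
E
```

```text
time_s: 20.37
tcp_pos: [640.3, -260.2, 424.5]
orientation: [-0.221, 0.975, 0.001, -0.001]
force: [-0.8, 0.1, -1.1]
grip_width: 0.195
finger_force: 39.2
move [ 0.2  0.3 -0.5] turn [ 0.0023 -0.0012 -0.0142]
[[188.4 104.1]
 [190.1 107.5]
 [197.9 123.8]]
155 82
```

View pics/c7.png

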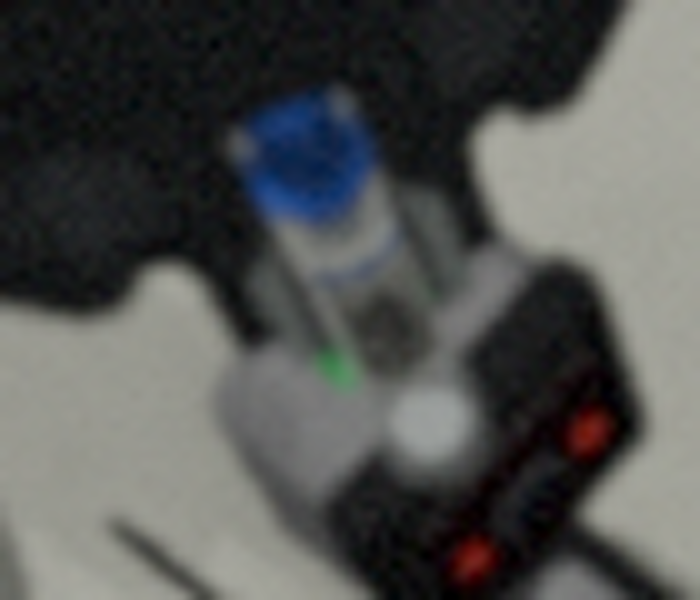

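```bash
python3 go.py 613.2 -327.9 425 2.044; 
```

```text
move [ 53.7 -49.4  -0.3] turn [ 0.002  -0.0011 -0.0274]
```

```bash
echo '[{"pos":[18, -16.5, 0]}, {"pos":[18, -16.5, 0]}, {"pos":[17.7, -16.4, 0]}, {"rotvec":[0, 0, 0.12]}, {"rotvec":[0, 0, 0.12]}, {"rotvec":[0, 0, 0.12]}, {"rotvec":[0, 0, 0.12]}, {"rotvec":[0, 0, 0.12]}, {"rotvec":[0, 0, 0.12]}, {"rotvec":[0, 0, 0.12]}]' | python3 shift.py >/dev/null
echo '[{"rotvec":[0, 0, 0.12]}, {"rotvec":[0, 0, 0.12]}, {"rotvec":[0, 0, 0.12]}, {"rotvec":[0, 0, 0.12]}, {"rotvec":[0, 0, 0.12]}, {"rotvec":[0, 0, 0.12]}, {"rotvec":[0, 0, 0.12]}, {"rotvec":[0, 0, 0.12]}, {"rotvec":[0, 0, 0.12]}, {"rotvec":[0, 0, 0.12]}]' | python3 shift.py >/dev/null;  echo '[{"rotvec":[0, 0, 0.12]}, {"rotvec":[0, 0, 0.12]}, {"rotvec":[0, 0, 0.12]}, {"rotvec":[0, 0, 0.12]}, {"rotvec":[0, 0, 0.12]}, {}, {}]' | python3 shift.py; python3 go.py 613.2 -327.9 237 -0.71
```

```text
time_s: 22.67
tcp_pos: [612.2, -327.3, 424.0]
orientation: [0.889, 0.459, 0.0, -0.0]
force: [-0.4, 0.0, -1.0]
grip_width: 0.198
finger_force: 39.2
move [1.00e-01 1.10e+00 1.87e+02] turn [-0.0001 -0.0002  0.0922]
```

```bash
echo '[{"pos":[0, 0.5, 15], "rotvec":[0, 0, 0.046]}, {"pos":[0, 0.5, 30], "rotvec":[0, 0, 0.046]}, {"pos":[0, 0, 35]}, {"pos":[0, 0, 35]}, {"pos":[0, 0, 30]}, {"pos":[0, 0, 25]}, {"pos":[0, 0, 17]}, {}, {}, {}]' | python3 shift.py; python3 go.py 613.2 -327.9 237 -0.71
```

```text
time_s: 23.5
tcp_pos: [613.5, -328.3, 241.6]
orientation: [0.908, 0.419, 0.001, 0.001]
force: [-0.3, 0.1, 0.3]
grip_width: 0.195
finger_force: 39.2
move [ 0.1 -0.5  4.6] turn [ 0.002  -0.0002  0.0032]
```

```bash
echo '[{"pos":[0, -0.3, 3]}, {"pos":[0, -0.2, 1.6], "rotvec":[0.002, 0, 0.003]}, {}, {}, {}, {}, {}, {}]' | python3 shift.py; python3 go.py 613.2 -327.9 237 -0.71; python3 - <<'E'
from h import *
o=manip.get_obs();print(np.abs(o['joint_velocities']).max())
t=manip.snapshot("top")[:,:,::-1];cv2.imwrite('pics/t6.png',t)
h=cv2.cvtColor(t,cv2.COLOR_BGR2HSV)
m=cv2.inRange(h,(0,170,110),(8,255,255))|cv2.inRange(h,(172,170,110),(180,255,255));m[:,:185]=0;m[:,235:]=0;m[:100]=0;m[150:]=0
n,_,st,ce=cv2.connectedComponentsWithStats(m);print(st[1:,4],ce[1:].round(1))
P=[onz("top",c,225) for c in ce[1:]];print(np.round(P,1))
E
```

```text
time_s: 24.17
tcp_pos: [612.8, -327.7, 235.3]
orientation: [0.909, 0.417, -0.0, -0.001]
force: [-0.2, 0.7, -0.6]
grip_width: 0.196
finger_force: 39.2
move [ 0.1  0.4 -1.7] turn [-0.0018 -0.0002 -0.0011]
0.0021399107360275953
[] []
[]
```

```bash
python3 -c "
from station import manip
print(manip.job_done())"
```

```text
the job is handed in; nothing more can be done
None
```

I seated the swab in the open tube, lifted the tube out of the rack, and handed the job in with its label held in front of the reader window. No verdict came back. The final pose is calculated from earlier camera measurements, since a last look from above picked up nothing to check it against.

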